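# Index a microscope's condenser turret to the dark-field stop

### The arm

A 7-joint arm with a two-finger parallel gripper is mounted at the origin on the work surface. World frame = base frame: x ahead of the robot, y to its left, z up, the work surface at z = 0. Lengths are in m, angles in rad, forces in N, time in s.
With the tool pointing down it reaches from about 0.425 to 0.925 m from the base axis. Payload 6.8 kg.
Tool frame: the origin (TCP) lies between the finger pads; the fingertips stand 14 mm ahead of it and the grasp point (between the pads) lies 5 mm behind it; z points along the fingers, y is the line along which they close (so a half turn about z gives the same grasp; the last joint's range is limited). The gripper opens to 85 mm and grips with 20 to 120 N. Pads are 22 mm wide; open, the fingers measure 114 mm over their backs; the gripper's body (76 mm by 85 mm) begins 54 mm behind the grasp point. The pads swing forward as they close: fully open they stand 13 mm farther back than shut.
Start: joints at [1.008, 0.477, 0.022, 1.555, -0.011, 1.109, -0.083], TCP at [0.297, -0.606, 0.245] pointing down, gripper open.
Joint ranges: [-2.96, 2.96], [-0.34, 2.1], [-1.41, 1.46], [0.24, 2.44], [-1.37, 4.51], [0.17, 1.92], [-2.96, 2.96]. Speed limits (rad/s): [2.39, 2.39, 3.14, 3.14, 3.14, 3.14, 3.14].

### API

Orientations are given as a unit quaternion [x, y, z, w].
In Python, from bench import r, claw, kin, viewer, ticket, get_t, get_joint_positions, get_dq, get_joint_efforts, get_tcp_pos, get_tcp_rot, get_contact_force, get_torque, get_gripper_width, get_grasp_force gives the robot as it stands. Calls block until the motion is done:
- r.goto(position, orientation): joint-space move of the TCP to a pose.
- r.line_to(position, rot=None, max_speed=0.15): straight line of the TCP; rot=None keeps the orientation; max_speed is the mean speed in m/s.
- r.goto_joints(angles): joint-space move.
- claw.let_go() and claw.clamp(strength=None): open the fingers fully, or close them until they stop; strength is the grip in N (None keeps the last).
- r.sleep(seconds).
- kin.ik(position, orientation): joint angles nearest the present ones, or None.
- viewer.get_image(name): name is "scene" or "top" or "wrist"; returns the picture (420x560x3 uint8, red, green, blue); there is no depth.
- viewer.camera_info(name): a dict with "intrinsics" (3x3 intrinsics, pixels), "pose" (4x4, takes a point from camera to world coordinates). Camera axes: x right, y down, z forward; pixel columns grow to the right and rows downward; lengths in m; the calibration is good to about 2 mm. A picture is of the moment at which its call begins: read the wrist's pose just before it. camera_info takes no time and is no camera call; for the wrist camera it gives the pose at the moment of the call.
A pose or a line that the arm cannot do raises r.MotionError and nothing moves.
- ticket.hand_in(): hands the job in; it is judged then, once.
Readings, each from a call of its own:
- get_t(): time.
- get_joint_positions(): joint angles.
- get_dq(): joint speeds.
- get_joint_efforts(): joint torques, N m.
- get_tcp_pos(): TCP position.
- get_tcp_rot(): TCP orientation.
- get_contact_force(): force on the tool from outside, world axes, zero at the start.
- get_torque(): the same for the moment, N m.
- get_gripper_width(): finger opening in m.
- get_grasp_force(): force on a finger pad.
Only numpy, scipy, OpenCV 4.12 (cv2) and the standard library are available. Lean on these libraries where they do the work, as an engineer would, in place of code of your own. Each camera call takes 0.05 s, during which the arm holds its last target. There are 200 camera calls.

### The job

Switch the microscope's condenser turret on the bench to its dark-field stop: pull the wing knob up to unlock it, turn it until the dark-field stop is over the light port, then find the index hole by feel and push the knob fully home again and let go. The index plate sits a little off its mark, so feel for the hole with light pressure and never ram or wring the pin (keep it under 25 N). Do not touch the four stops, and leave the other things on the bench where they are.

Things in the scene. Friction and masses are not known exactly. Their poses are not given: they have to be found in the camera images.
- stand: Turret stand, fixed to the bench: white cast foot 190 x 170 mm, 30 mm high, with a grey drum 132 mm across that carries the wheel. Origin on the bench under the vertical axis of drum, wheel and knob. Its x axis points to the light port; a steel pointer (81 mm high, 77 to 89 mm from the axis) stands on that side just outside the wheel.
- wheel (a joint): Angle of the turret wheel, rad, 0 at the start, growing anticlockwise from above; no end stops. Aluminium disc 140 mm across, top face 74 mm above the bench, with five round seats (rims 4 mm high) 48 mm from the axis, every 72 degrees. At the start the seat over the port has a clear pane; the other four hold the stops in any order. Knob, wheel and stops turn together; 0.06 N m of friction.
- port (a point): The light port: the point over which a stop's centre belongs, 48 mm from the axis along the stand's x axis, 74 mm above the bench (the height of the seats' floors).
- knob_grip (a point): Black wing knob in the middle of the wheel: round flange 42 mm across, 8 mm high, and on it an upright bar 46 mm long, 15 mm thick, from 8 to 42 mm above the wheel's face. This point is on the axis, 12 mm below the bar's top, 104 mm above the bench with the knob in. x along the bar (grasp across it), z up. Beside the bar only the stops and seat rims, up to 6 mm above the wheel.
- knob (a joint): How far the knob is pulled up: 0 fully home, 0.010 m fully out (end stop). Slides with about 5 N of friction and stays where it is left. A steel pin under it locks the wheel; out more than 0.007 m the pin is clear and the knob can be turned. Between holes the pin rides on the index plate and the knob cannot go in below 0.007; over a hole it goes to 0.
- index_pin: Steel pin on the knob's rod under the wheel: 7 mm thick, end bevelled 0.7 mm, 50 mm from the axis, half a turn from the clear pane. Origin at its tip. It drops into a plate in the drum: four 8.5 mm holes 72 degrees apart, a 21 mm slot for the pane. The hidden plate has slipped up to 7 degrees (0.12 rad) either way: a stop's hole is up to that far from where the stop is exactly over the port.
- darkfield_stop: THE ONE WANTED: the dark-field stop, a dark metal disc 30 mm across and 5 mm thick, lying loose in its seat; its pale window is a broad ring (26 mm across) round a dark central spot (16 mm) on three spokes. Origin at its underside's centre.
- pinhole_stop: Another stop of the same size: one small round pale window, 6 mm, in the middle. Origin as above.
- wide_stop: Another stop of the same size: a plain round pale window, 21 mm. Origin as above.
- slit_stop: Another stop of the same size: a straight pale slit, 24 x 5 mm. Origin as above.
- objective: Bystander: a steel microscope objective standing on the bench, 30 mm across, 50 mm high. Origin at its foot.
- eyepiece: Bystander: an eyepiece standing on its steel tube, 38 mm across at the black top, 58 mm high. Origin at its foot.
- screw_jar: Bystander: a glass jar with a black cap, 48 mm across, 55 mm high. Origin at its foot.
- screwdriver: Bystander: a screwdriver lying on the bench, 160 mm long.
There are look-alikes about, which are no part of the job. Leave any purple look-alike of the darkfield_stop alone.

How it is judged:
By the outcome, as a careful person would: the job done as asked, in the order asked, and still so for the second after the job is handed in, with the robot touching nothing.
It also fails if it takes over 61 s, if anything falls off the work surface, if the arm or the gripper's body presses on something with over 40 N, if the wrist force passes 120 N, or if a joint passes its speed limit or range.

## Working session

There is one attempt and no reset: what is moved stays moved. The work goes in short steps, each a Python script; the robot and the scene stay as the last script left them, time stands still between calls to the robot, and variables do not carry over. Pictures are saved under pics/ and viewed, at most 10 in all, crops included, and the job is handed in when it is done.

```bash
ls; mkdir -p pics
python3 - <<'E'
from bench import *
import cv2, numpy as np
for n in ("scene","top"):
    im=viewer.get_image(n); cv2.imwrite(f"pics/{n}0.png",im[:,:,::-1])
    c=viewer.camera_info(n); print(n,np.round(c["intrinsics"],1).tolist(),np.round(c["pose"],4).tolist())
print(get_t(),get_tcp_pos(),get_tcp_rot(),get_gripper_width())
E
```

```text
pics
scene [[436.2, 0.0, 276.9], [0.0, 436.2, 208.6], [0.0, 0.0, 1.0]] [[0.5607, 0.4547, -0.692, 1.2211], [0.8278, -0.2898, 0.4804, -0.4573], [0.0179, -0.8422, -0.5389, 0.5919], [0.0, 0.0, 0.0, 1.0]]
top [[516.0, 0.0, 286.2], [0.0, 516.0, 218.0], [0.0, 0.0, 1.0]] [[0.1461, -0.9676, 0.2059, 0.3622], [-0.9893, -0.1434, 0.0282, -0.0207], [0.0022, -0.2078, -0.9782, 1.1081], [0.0, 0.0, 0.0, 1.0]]
0.1 [ 0.29630553 -0.605917    0.24441381] [ 9.74248412e-01  2.25475765e-01 -2.48262512e-04 -8.05501474e-04] 0.08569589638426442
```

View pics/scene0.png

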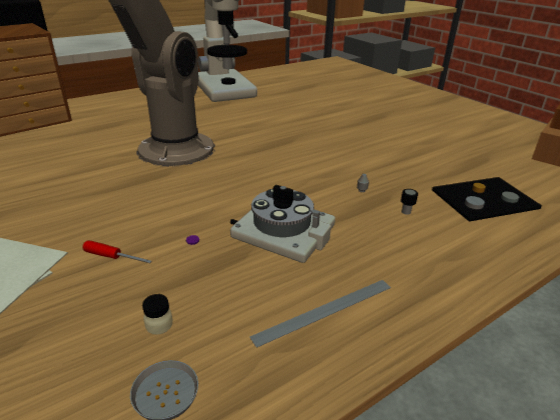

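View pics/top0.png

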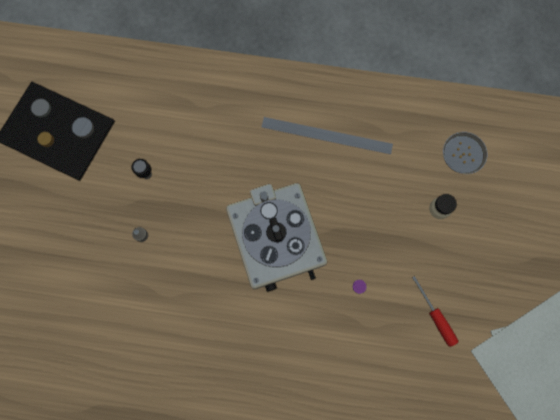

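The top view shows the stand at about (276,232). Its port and pointer are at about (264,195), with the clear pane at (269,211). There are four stops: (295,218), (295,245), (269,255) and (252,232). The purple look-alike lies apart on the bench at (360,287). I'll enlarge the turret to identify the stops.

```bash
python3 - <<'E'
import cv2, numpy as np
t=cv2.imread("pics/top0.png")[180:300,216:336]; s=cv2.imread("pics/scene0.png")[165:265,225:345]
a=cv2.resize(t,(480,480),interpolation=cv2.INTER_CUBIC); b=cv2.resize(s,(320,267),interpolation=cv2.INTER_CUBIC)
o=np.zeros((480,800,3),np.uint8); o[:,:480]=a; o[:267,480:]=b; cv2.imwrite("pics/crop0.png",o)
E
cat > h.py <<'E'
from bench import *
import cv2, numpy as np
from scipy.spatial.transform import Rotation as R
def onplane(n,uv,z,ci=None):
    c=ci or viewer.camera_info(n); K,P=np.array(c["intrinsics"]),np.array(c["pose"])
    d=P[:3,:3]@np.linalg.inv(K)@[uv[0],uv[1],1]; o=P[:3,3]
    return o+d*(z-o[2])/d[2]
def down(yaw): # tool z down, tool x at heading yaw
    return (R.from_euler('z',yaw)*R.from_euler('x',np.pi)).as_quat()
def tri(c1,uv1,c2,uv2):
    o=[];d=[]
    for c,uv in((c1,uv1),(c2,uv2)):
        P=np.array(c["pose"]); v=P[:3,:3]@np.linalg.inv(c["intrinsics"])@[*uv,1]; o.append(P[:3,3]); d.append(v/np.linalg.norm(v))
    s=np.linalg.lstsq(np.c_[d[0],-d[1]],o[1]-o[0],rcond=None)[0]
    p,q=o[0]+s[0]*d[0],o[1]+s[1]*d[1]; return (p+q)/2,np.linalg.norm(p-q)
E
python3 - <<'E'
from h import *
for n,uv,z in (("pane",(269,211),.078),("s1",(295,218),.079),("s2",(295.5,245),.079),("s3",(269,255),.079),("s4",(252,232),.079),("knobtop",(276.5,229),.116),("wheel",(277,233),.074)): print(n,onplane("top",uv,z).round(4))
ct,cs=viewer.camera_info("top"),viewer.camera_info("scene")
print(tri(ct,(276.5,229),cs,(283.5,188)))
tp=get_tcp_pos();Rt=R.from_quat(get_tcp_rot()).as_matrix();w=np.array(viewer.camera_info("wrist")["pose"])
print("cam in tool",(Rt.T@(w[:3,3]-tp)).round(4),(Rt.T@w[:3,:3]).round(3).tolist(),np.array(viewer.camera_info("wrist")["intrinsics"]).round(1).tolist())
E
```

```text
pane [0.5884 0.0461 0.078 ]
s1 [ 0.5815 -0.0087  0.079 ]
s2 [ 0.5265 -0.0176  0.079 ]
s3 [0.4986 0.0322 0.079 ]
s4 [0.54   0.0734 0.079 ]
knobtop [0.5465 0.0236 0.116 ]
wheel [0.5463 0.0232 0.074 ]
(array([0.5474311 , 0.02493353, 0.11552447]), np.float64(0.0031172610284311854))
cam in tool [ 0.0693  0.     -0.1289] [[0.0, -0.96, -0.279], [1.0, 0.0, 0.0], [-0.0, -0.279, 0.96]] [[330.4, 0.0, 279.6], [0.0, 330.4, 210.4], [0.0, 0.0, 1.0]]
```

View pics/crop0.png

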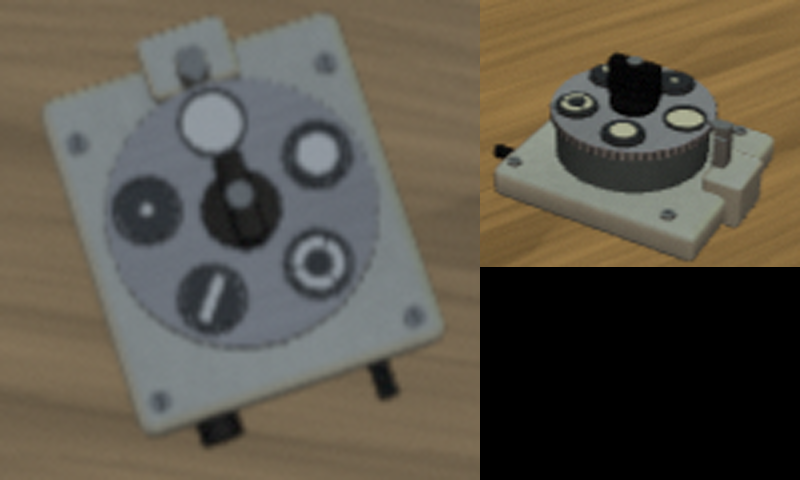

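Candidates, as top-view pixels:
- (295,218): plain wide window
- (295.5,245): pale ring round a dark spot on spokes
- (269,255): slit
- (252,232): pinhole
- (360,287): purple disc on the bench, not to be touched

The one at (295.5,245) fits the dark-field stop. It sits 144° clockwise of the port, so the wheel turns +144°. Next I'll plan the yaw range and take wrist views.

Run:
```python
from h import *
p=np.array([.5468,.0242,.11])
for deg in range(-330,331,30):
    q=kin.ik(p,down(np.radians(deg))); print(deg,None if q is None else np.round(q,2))
yaw0=R.from_quat(get_tcp_rot()).as_matrix()[:,0]; print(np.degrees(np.arctan2(yaw0[1],yaw0[0])))
# wrist views with tool at +-: bar yaw approx 28
for i,deg in enumerate((-152,28)):
    try:
        t=get_t(); r.goto([p[0],p[1],.21],down(np.radians(deg))); r.sleep(.15)
        c=viewer.camera_info("wrist"); im=viewer.get_image("wrist"); cv2.imwrite(f"pics/w{i}.png",im[:,:,::-1]); np.savez(f"w{i}.npz",intrinsics=c["intrinsics"],pose=c["pose"])
        print(deg,get_t()-t,get_joint_positions().round(2),get_tcp_pos().round(4),get_contact_force().round(2))
    except r.MotionError as e: print(deg,e)
print(get_t())
```

```text
-330 [ 0.11  0.46 -0.33  1.96  0.21  0.75 -1.4 ]
-300 [ 0.18  0.48 -0.42  1.95  0.27  0.77 -0.93]
-270 [ 0.25  0.49 -0.51  1.95  0.33  0.78 -0.45]
-240 [ 0.3   0.51 -0.59  1.95  0.38  0.8   0.03]
-210 [ 0.36  0.53 -0.66  1.94  0.43  0.82  0.51]
-180 [ 0.38  0.53 -0.69  1.94  0.45  0.83  1.01]
-150 [ 0.7   0.77 -1.19  1.92  0.84  1.06  1.23]
-120 [ 0.7   0.77 -1.19  1.92  0.84  1.06  1.76]
-90 [-0.99  0.89  1.27  2.03 -1.01  1.06 -2.37]
-60 [-0.14  0.44 -0.02  1.98  0.01  0.72 -2.79]
-30 [-0.04  0.45 -0.15  1.97  0.1   0.73 -2.34]
0 [ 0.04  0.45 -0.25  1.96  0.16  0.74 -1.87]
30 [ 0.11  0.46 -0.33  1.96  0.21  0.75 -1.4 ]
60 [ 0.18  0.48 -0.42  1.95  0.27  0.77 -0.93]
90 [ 0.25  0.49 -0.51  1.95  0.33  0.78 -0.45]
120 [ 0.3   0.51 -0.59  1.95  0.38  0.8   0.03]
150 [ 0.36  0.53 -0.66  1.94  0.43  0.82  0.51]
180 [ 0.38  0.53 -0.69  1.94  0.45  0.83  1.01]
210 [ 0.7   0.77 -1.19  1.92  0.84  1.06  1.23]
240 [ 0.7   0.77 -1.19  1.92  0.84  1.06  1.76]
270 [-0.99  0.89  1.27  2.03 -1.01  1.06 -2.37]
300 [-0.14  0.44 -0.02  1.98  0.01  0.72 -2.79]
330 [-0.04  0.45 -0.15  1.97  0.1   0.73 -2.34]
26.061728071511055
-152 2.6167 [ 0.72  0.58 -1.18  1.85  0.59  1.13  1.38] [0.5469 0.0237 0.2099] [-0.14 -0.34 -0.23]
28 0.4500000000000002 [ 0.72  0.58 -1.18  1.85  0.59  1.13  1.38] [0.5468 0.0242 0.21  ] [ 0.6  -0.26 -0.33]
3.1667
```

Run:
```python
from h import *
q=kin.ik([.5468,.0242,.21],down(np.radians(28))); print(np.round(q,2))
q=np.array([.11,.40,-.33,1.85,.21,.85,-1.4]) if q is None else q
t=get_t(); r.goto_joints(q); r.sleep(.15)
x=R.from_quat(get_tcp_rot()).as_matrix()[:,0]; print(get_t()-t,get_joint_positions().round(2),get_tcp_pos().round(4),np.degrees(np.arctan2(x[1],x[0])))
c=viewer.camera_info("wrist"); im=viewer.get_image("wrist"); cv2.imwrite("pics/w1.png",im[:,:,::-1]); np.savez("w1.npz",intrinsics=c["intrinsics"],pose=c["pose"])
a=cv2.imread("pics/w0.png"); o=np.hstack([a[60:360,80:480],im[60:360,80:480,::-1]]); cv2.imwrite("pics/w01.png",o)
```

```text
[ 0.72  0.58 -1.18  1.85  0.59  1.13  1.38]
0.3999999999999999 [ 0.72  0.58 -1.18  1.85  0.59  1.13  1.38] [0.5468 0.0242 0.21  ] -151.9946547275755
```

View pics/w01.png

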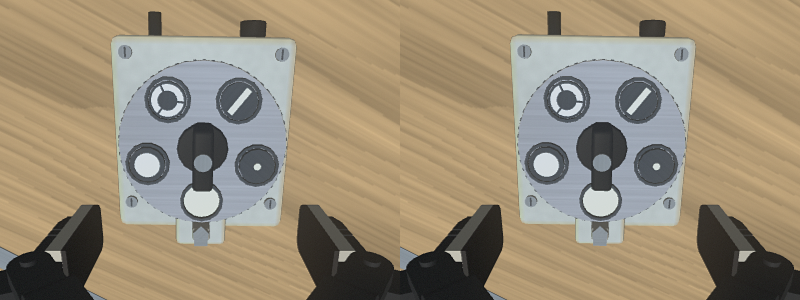

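The wrist view shows the ring stop (with spokes) at crop (168,100), slit (239,100), pinhole (257,166), wide (147,163) and pane (202,200). The pointer is at (202,235). The bar lies along the port axis with its top dot at (203,163). IK treats half turns as equal, so I'll move by joints to the other wrist branch. That gives a second view and room for the +144° turn.

Run:
```python
from h import *
t=get_t(); r.goto_joints([.11,.40,-.33,1.85,.21,.85,-1.4])
q=kin.ik([.5468,.0242,.21],down(np.radians(28))); r.goto_joints(q); r.sleep(.15)
x=R.from_quat(get_tcp_rot()).as_matrix()[:,0]; print(get_t()-t,get_joint_positions().round(2),get_tcp_pos().round(4),np.degrees(np.arctan2(x[1],x[0])))
c=viewer.camera_info("wrist"); im=viewer.get_image("wrist"); cv2.imwrite("pics/w2.png",im[:,:,::-1]); np.savez("w2.npz",intrinsics=c["intrinsics"],pose=c["pose"])
a=cv2.imread("pics/w0.png"); o=np.hstack([cv2.resize(a[150:350,190:390],(400,400),interpolation=2),cv2.resize(im[100:300,180:380,::-1],(400,400),interpolation=2)]); cv2.imwrite("pics/w02.png",o)
print(get_t())
```

```text
2.8500000000000005 [ 0.14  0.33 -0.36  1.88  0.14  0.95 -1.37] [0.5471 0.024  0.2095] 27.992440744167535
6.5167
```

View pics/w02.png

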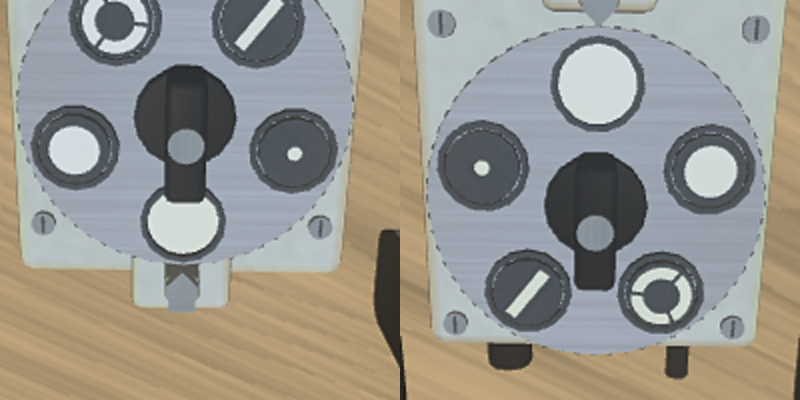

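Run:
```python
from h import *
c0,c2=dict(np.load("w0.npz")),dict(np.load("w2.npz"))
pts=dict(dot=((186,146),(196,233)),pane=((183,220),(198,84)),wide=((75,148),(310,170)),df=((115,20),(262,292)),slit=((259,25),(129,290)),pin=((294,154),(82,168)),ptr=((181,262),(199,24)))
X={}
for k,(a,b) in pts.items():
    X[k],e=tri(c0,(a[0]/2+190,a[1]/2+150),c2,(b[0]/2+180,b[1]/2+100)); print(k,X[k].round(4),round(e,4))
names=["pane","wide","df","slit","pin"]; S=np.array([X[n] for n in names]); c=S.mean(0); d=S-c
print("axis",c.round(4),"radii",np.hypot(*d[:,:2].T).round(4),"az",np.degrees(np.arctan2(d[:,1],d[:,0])).round(1))
az=np.unwrap(np.arctan2(d[:,1],d[:,0])+np.radians([0,72,144,216,288])); print("pane az by all",np.degrees(np.angle(np.exp(1j*az).mean())))
p=X["ptr"]-c; print("ptr az",np.degrees(np.arctan2(p[1],p[0])),np.hypot(p[0],p[1]))
```

```text
dot [0.5471 0.0258 0.1176] 0.001
pane [0.5897 0.0476 0.0751] 0.0008
wide [ 0.581  -0.008   0.0775] 0.0008
df [ 0.5258 -0.017   0.0767] 0.0011
slit [0.5007 0.0337 0.0789] 0.0015
pin [0.5397 0.0729 0.081 ] 0.0005
ptr [0.6099 0.0576 0.0708] 0.0003
axis [0.5474 0.0258 0.0778] radii [0.0476 0.0477 0.048  0.0473 0.0477] az [  27.2  -45.1 -116.7  170.5   99.3]
pane az by all 27.020213174736156
ptr az 26.974626733252624 0.07012068120876265
```

The axis is (0.5473, 0.0258) and the bar and port azimuth is 27.0°. Radii come out at 47.6 mm against 48, spacing is 72°, and heights are 75–81 mm for the seats and 117.6 mm for the knob top, against 79 and 116. All are consistent, so I'll grasp.

```bash
cat >> h.py <<'E'
AX=np.array([.5473,.0258]); AZ=np.radians(27.0)
def st(m=""):
    x=R.from_quat(get_tcp_rot()).as_matrix()[:,0]
    print(m,"t%.2f"%get_t(),get_tcp_pos().round(4),"yaw %.2f"%np.degrees(np.arctan2(x[1],x[0])),"F",get_contact_force().round(1),"M",get_torque().round(2),"w%.4f g%.0f"%(get_gripper_width(),get_grasp_force()))
E
python3 - <<'E'
from h import *
q=down(AZ)
r.line_to([*AX,.20],rot=q,max_speed=.1); st()
r.line_to([*AX,.100],max_speed=.1); st("down")
claw.clamp(30); st("clamp")
r.line_to([*AX,.102],max_speed=.02); st("up2")
E
```

```text
t6.77 [0.5468 0.0258 0.199 ] yaw 27.03 F [-1.4  0.4  0.1] M [ 0.01  0.03 -0.03] w0.0857 g0
down t7.92 [0.5478 0.0259 0.1006] yaw 27.00 F [-0.3 -0.5  0. ] M [ 0.05  0.   -0.02] w0.0853 g0
clamp t8.56 [0.5473 0.0259 0.1002] yaw 27.00 F [-1.4 -0.1  2.6] M [ 0.05  0.2  -0.01] w0.0147 g34
up2 t8.81 [0.5472 0.0259 0.1019] yaw 27.01 F [ 1.6  1.7 -2.9] M [ 0.24 -0.08  0.02] w0.0142 g34
```

Run:
```python
from h import *
for z in (.105,.108,.1095):
    r.line_to([*AX,z],max_speed=.02); st("up")
cv2.imwrite("pics/s1.png",cv2.resize(viewer.get_image("scene")[150:270,215:355,::-1],None,fx=4,fy=4,interpolation=2))
# small test of rotation
for d in (1.5,3):
    r.line_to([*AX,.1095],rot=down(AZ+np.radians(d)),max_speed=.02); st("rot%g"%d)
```

```text
up t9.11 [0.5472 0.0259 0.105 ] yaw 27.01 F [ 0.4  0.8 -3.4] M [ 0.3  -0.16 -0.05] w0.0145 g33
up t9.41 [0.5472 0.0259 0.1082] yaw 27.00 F [ 1.5  1.4 -2. ] M [ 0.37 -0.07  0.01] w0.0146 g34
up t9.66 [0.5473 0.026  0.1097] yaw 27.01 F [-0.2  1.9 -3.2] M [ 0.35 -0.05 -0.07] w0.0149 g33
rot1.5 t9.96 [0.5473 0.0259 0.1096] yaw 28.50 F [-0.1  2.  -0.5] M [0.37 0.08 0.04] w0.0147 g34
rot3 t10.21 [0.5473 0.0258 0.1096] yaw 29.98 F [-1.7  1.9  0.5] M [0.37 0.19 0.03] w0.0142 g34
```

View pics/s1.png

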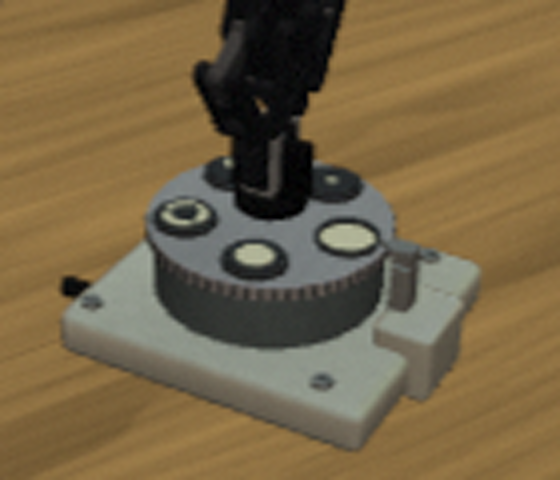

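Run:
```python
from h import *
for z in (.1102,.1108):
    r.line_to([*AX,z],rot=down(AZ+np.radians(3)),max_speed=.02); st("up%g"%z)
```

```text
up0.1102 t10.46 [0.5473 0.0258 0.1101] yaw 29.99 F [ 0.   1.6 -4.2] M [ 0.43 -0.14  0.09] w0.0144 g33
up0.1108 t10.71 [0.5473 0.0258 0.1103] yaw 30.00 F [  2.6   2.8 -11.7] M [ 0.55 -0.71  0.03] w0.0145 g32
```

The image shows the fingers on the bar and clear of the stops. The end stop is felt at z≈0.1102, so the knob really is out, and knob travel = z − 0.1002. Next is the turn to just short of the search window, in steps with the knob held out.

Run:
```python
from h import *
r.line_to([*AX,.1096],rot=down(AZ+np.radians(3)),max_speed=.02)
for d in (10,20,40,60,80,100,120,136):
    r.line_to([*AX,.1096],rot=down(AZ+np.radians(d)),max_speed=.05)
    if d in (10,40,80,120,136): st("rot%g"%d)
    if np.linalg.norm(get_contact_force())>15 or abs(get_torque()[2])>.6: print("stop");break
print(get_joint_positions().round(2))
```

```text
rot10 t11.23 [0.5474 0.0257 0.1098] yaw 36.83 F [-1.   2.3 -1.7] M [ 0.49 -0.02  0.07] w0.0144 g34
rot40 t12.06 [0.5479 0.0254 0.1098] yaw 66.71 F [ 2.   0.2 -1.9] M [ 0.04 -0.45 -0.  ] w0.0145 g34
rot80 t13.06 [0.5486 0.0253 0.1098] yaw 106.76 F [ 6.6 -0.6 -4.8] M [-0.21 -1.46 -0.02] w0.0142 g33
rot120 t14.06 [0.5493 0.0259 0.1101] yaw 146.77 F [ 8.5 -1.  -4.8] M [ 0.17 -1.74  0.06] w0.0144 g33
rot136 t14.49 [0.5495 0.0262 0.1102] yaw 162.79 F [ 8.4  1.1 -3.8] M [ 0.2  -1.78  0.02] w0.0146 g33
[ 0.51  0.6  -0.88  1.93  0.6   0.89  0.59]
```

The turn is done, but a side load of about 8 N has built up: the true axis is about 2 mm further in +x. I'll null it by shifting the commanded centre before feeling for the hole.

Run:
```python
from h import *
q=down(AZ+np.radians(136))
for dx in (.0012,.0024):
    r.line_to([AX[0]+dx,AX[1]+.0002,.1095],rot=q,max_speed=.02); r.sleep(.1); st("dx%g"%dx)
    v=[]
    for _ in range(6): r.sleep(.02); v.append(get_contact_force())
    print(np.mean(v,0).round(2))
```

```text
dx0.0012 t14.84 [0.5495 0.0262 0.1101] yaw 162.90 F [5.8 1.4 0.9] M [ 0.13 -1.14 -0.03] w0.0148 g34
[5.35 0.6  1.11]
dx0.0024 t15.29 [0.5496 0.0262 0.1097] yaw 162.98 F [2.  0.6 4.1] M [ 0.18 -0.44 -0.01] w0.0143 g35
[2.05 0.86 4.01]
```

```bash
cat >> h.py <<'E'
AX2=np.array([.5502,.0263])
def fz(): return np.mean([(r.sleep(.01),get_contact_force()[2])[1] for _ in range(3)])
def go(d,z,ax=AX2): r.line_to([*ax,z],rot=down(AZ+np.radians(d)),max_speed=.03)
E
python3 - <<'E'
from h import *
d,z=136,.1090
go(d,z); st()
while z>.1055:
    z-=.0005; go(d,z); f=fz(); print("z%.4f actual %.4f Fz %.1f"%(z,get_tcp_pos()[2],f))
    if f>10: break
st("pressed")
E
```

```text
t15.64 [0.5497 0.0262 0.1087] yaw 163.00 F [-0.6  0.5  3.7] M [ 0.15 -0.08 -0.04] w0.0146 g35
z0.1085 actual 0.1082 Fz 2.9
z0.1080 actual 0.1077 Fz 2.8
z0.1075 actual 0.1073 Fz 3.0
z0.1070 actual 0.1070 Fz 5.6
z0.1065 actual 0.1068 Fz 8.8
z0.1060 actual 0.1067 Fz 12.1
pressed t17.29 [0.5497 0.0263 0.1067] yaw 163.01 F [-6.8 -1.4 12.4] M [-0.14  1.31 -0.  ] w0.0147 g36
```

The plate is felt at z≈0.107, which is knob 0.007 as expected. I'll sweep under light pressure.

Run:
```python
from h import *
d,z=136.,.1063
go(d,z)
while d<152.5:
    d+=.8; go(d,z); f=fz(); za=get_tcp_pos()[2]; print("d%.1f zc%.4f za%.4f Fz%.1f Mz%.2f"%(d,z,za,f,get_torque()[2]))
    if za<.1065 and f<7:   # dropping: confirm with a further 0.6 mm
        go(d,z-.0006); f=fz(); za=get_tcp_pos()[2]; print("  probe za%.4f Fz%.1f"%(za,f))
        if za<.1061: break
        go(d,z)
    elif f>13: z+=.0002
st("end"); print(d,z)
```

```text
d136.8 zc0.1063 za0.1067 Fz9.8 Mz-0.10
d137.6 zc0.1063 za0.1067 Fz8.9 Mz0.04
d138.4 zc0.1063 za0.1065 Fz8.2 Mz0.01
d139.2 zc0.1063 za0.1062 Fz4.8 Mz0.08
  probe za0.1055 Fz3.4
end t18.92 [0.5498 0.0263 0.1055] yaw 166.21 F [-5.5 -0.   3.8] M [0.12 1.   0.1 ] w0.0144 g35
139.20000000000005 0.1063
```

It dropped in at +139.2°, a 5° offset that is within the 7° given. I'll push it home gently.

Run:
```python
from h import *
d,z=139.4,.1052
go(d,z); st()
while z>.0992:
    z-=.0006; go(d,z); f=fz(); za=get_tcp_pos()[2]; F=get_contact_force(); mz=get_torque()[2]
    print("zc%.4f za%.4f Fz%.1f Fxy %.1f %.1f Mz%.2f"%(z,za,f,F[0],F[1],mz))
    if f>13: break
st("end")
```

```text
t19.17 [0.5497 0.0263 0.105 ] yaw 166.40 F [-4.7  0.1  3.4] M [0.16 1.03 0.06] w0.0146 g35
zc0.1046 za0.1044 Fz3.4 Fxy -5.0 -0.4 Mz0.05
zc0.1040 za0.1038 Fz3.9 Fxy -5.7 1.0 Mz0.01
zc0.1034 za0.1032 Fz4.6 Fxy -4.5 0.6 Mz0.10
zc0.1028 za0.1026 Fz3.7 Fxy -5.0 0.1 Mz0.06
zc0.1022 za0.1020 Fz4.4 Fxy -5.7 1.1 Mz0.06
zc0.1016 za0.1014 Fz4.0 Fxy -5.1 0.6 Mz0.12
zc0.1010 za0.1008 Fz4.1 Fxy -5.0 0.1 Mz0.14
zc0.1004 za0.1002 Fz4.2 Fxy -4.8 0.5 Mz0.10
zc0.0998 za0.1001 Fz8.9 Fxy -6.8 -1.1 Mz0.10
zc0.0992 za0.1001 Fz15.0 Fxy -9.2 -0.3 Mz0.11
end t21.92 [0.5498 0.0263 0.1001] yaw 166.40 F [-9.2 -0.3 15.9] M [-0.13  1.94  0.11] w0.0147 g36
```

The knob is fully home: z=0.1001, the same as at the start, with a firm stop. Next I relax the load, release, lift clear and check.

Run:
```python
from h import *
go(139.4,.1001,AX2-[.0006,0]); st("relaxed")
claw.let_go(); st("open")
r.line_to([*AX2,.21],max_speed=.1); r.sleep(.2); st("up")
c=viewer.camera_info("wrist"); w=viewer.get_image("wrist"); np.savez("w3.npz",intrinsics=c["intrinsics"],pose=c["pose"])
s=viewer.get_image("scene")
o=np.hstack([w[60:360,80:480,::-1],cv2.resize(s[150:270,205:365,::-1],(400,300),interpolation=2)]); cv2.imwrite("pics/fin.png",o)
```

```text
relaxed t22.17 [0.5498 0.0263 0.1002] yaw 166.40 F [-4.3 -0.9  5.4] M [0.03 0.85 0.12] w0.0142 g35
open t22.85 [0.5496 0.0263 0.1001] yaw 166.39 F [0.9 0.5 0.1] M [0.03 0.01 0.01] w0.0854 g0
up t24.30 [0.5499 0.0263 0.2095] yaw 166.41 F [0.7 0.3 0.2] M [-0.03 -0.03 -0.01] w0.0852 g0
```

View pics/fin.png

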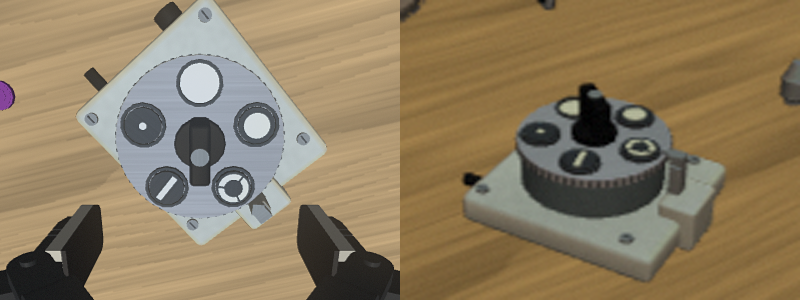

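The ring stop at crop (233,188) now sits beside the pointer at (262,208). The knob is down, all the stops are in their seats, and the gripper is clear. Handing in.

```bash
python3 -c "
from bench import *
print(ticket.hand_in(), get_t())"
```

```text
the job is handed in; nothing more can be done
the job is handed in; nothing more can be done
```

The turret is on its dark-field stop and the job is handed in: I turned the wheel +139.4°, found the index hole by feel, pushed the knob fully home and let go, with the wrist force (16 N at most) under the 25 N limit at every reading.

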